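# Fit the wheel and clamp knob of the lens edger

## Task

The little lens edger on the spectacle-fitting table needs its wheel back. Set the wider of the two grinding wheels on the upright spindle, hub upward and fully home on the flange, then put the fluted steel clamp knob over the spindle's tip so that it sits flat on the wheel's hub. Leave the smaller wheel lying where it is.

Things in the scene. Friction and masses are not known exactly. Their poses are not given: they have to be found in the camera images.
- edger_seat (a point): The bench lens edger, fixed to the table: a white square housing 150 mm wide and 45 mm tall with a flat round tray on top (rim radius 73 mm, 8 mm high) and an upright steel spindle in the middle. This point is on the spindle's axis, on top of the flange (36 mm diameter) on which the wheel sits, 59 mm above the table. Above it the spindle is 20 mm thick for 48 mm, then tapers to a blunt tip 6 mm wide, 70 mm above this point. z is up.
- wheel_center (a point): The wider grinding wheel, loose, lying flat with its hub up: a grey abrasive disc 84 mm in diameter and 16 mm thick, with an aluminium hub 40 mm in diameter standing 30 mm above the disc (46 mm tall in all); a bore 28 mm wide runs right through. This point is on its axis, half-way up (23 mm above its underside). z is up, along the bore. About 0.32 kg; grasp it by the hub.
- knob_center (a point): The clamp knob, loose, standing with its open end down: a round steel cap 44 mm in diameter (46 mm over its darker flutes) and 40 mm tall, closed and slightly domed on top; a blind bore 28 mm wide goes 31 mm up from below. This point is on its axis, half-way up (20 mm above its underside). z is up. About 0.14 kg.
- small_wheel_center (a point): The smaller grinding wheel, loose, not to be used: the same as the wider wheel (hub 40 mm in diameter, 46 mm tall in all), but its disc is only 58 mm in diameter. This point is on its axis, half-way up (23 mm above its underside).

How it is judged (in metres and radians):
On the way, in this order (a step that is already met when the one before it is completed fails the run):
1. the wider wheel is on the spindle, hub up, down on the flange (horizontal distance between wheel_center and edger_seat below 0.01 m and z of wheel_center in the frame of edger_seat between 0.018 and 0.028 m and angle between wheel_center's own z axis and vertical below 0.17 rad), for 0.2 s.
2. the knob is over the spindle's tip, down on the wheel's hub (horizontal distance between knob_center and edger_seat below 0.012 m and z of knob_center in the frame of edger_seat between 0.061 and 0.071 m and angle between knob_center's own z axis and vertical below 0.17 rad), for 0.2 s.
At the end, for the whole second after the job is handed in: Wider wheel on the flange, hub up: within 10 mm of the spindle axis, 5 mm of seated height, 10 degrees of level. Knob on its hub (underside 46 mm above the flange): within 12 mm of the axis, 5 mm in height, 10 degrees. Both at rest; the smaller wheel within 30 mm of where it lay (all of step 1 and all of step 2 and linear speed of each of wheel, knob below 0.02 m/s and distance of small_wheel_center from where it was at the start of the episode below 0.03 m); the robot touches nothing.
It also fails if it takes over 64 s, if anything falls off the work surface, if the arm or the gripper's body presses on something with over 40 N, if the wrist force passes 120 N, or if a joint passes its speed limit or range.

## Robot

A 7-joint arm with a two-finger parallel gripper is mounted at the origin on the work surface. World frame = base frame: x ahead of the robot, y to its left, z up, the work surface at z = 0. Lengths are in m, angles in degrees, forces in N, time in s.
With the tool pointing down it reaches from about 0.425 to 0.875 m from the base axis. Payload 4.7 kg.
Tool frame: the origin (TCP) lies at the very end of the fingers, on their centre line; the grasp point (between the pads) lies 19 mm behind it (env.grip_point_offset is the distance from the TCP to the grasp point, in m); z points along the fingers, y is the line along which they close (so a half turn about z gives the same grasp; the last joint's range is limited). The gripper opens to 87 mm and grips with 3 to 60 N. Pads are 19 mm wide; open, the fingers measure 117 mm over their backs; the gripper's body (75 mm by 190 mm) begins 51 mm behind the grasp point.
Start: joints at [74.49, 18.392, -4.016, 83.108, 1.295, 78.541, -3.26], TCP at [0.183, -0.624, 0.2] pointing down, gripper open.
Joint ranges: [-163.93, 163.93], [-17.29, 119.83], [-79.2, 71.16], [3.27, 140.29], [-89.18, 269.18], [5.43, 117.66], [-154.24, 154.24]. Speed limits (degrees/s): [147.25, 147.25, 180, 180, 180, 180, 180].

## Interface

Orientations are given as [roll, pitch, yaw] about the fixed x, y, z axes, in that order (R = Rz(yaw) Ry(pitch) Rx(roll)).
In Python, from cell import env gives the robot as it stands.
- The arm moves only by the tool jog_arm, never from a script. Its argument "motion" is a list of rows, each an object of numbers: "x", "y", "z": the shift along the tool's x, y, z in cm; "ax", "ay", "az": the turn, a rotation vector about the tool's x, y, z in degrees. In form: [{"x": .., "y": .., "z": .., "ax": .., "ay": .., "az": ..}, ...]. A call has exactly 5 rows; each row shifts and turns the commanded pose from where the row before left it, along the tool's axes as they then stand; what a row does not reach is not made up. A row lasts 1/10 s, in which the tool goes at most 50 mm and 8.59 degrees, less where a joint would pass 70% of its speed; a pose out of reach is approached as far as the arm can. A call is refused whole if a number of a shift passes 5 or a number of a turn 8.59, either way. A call with a gripper value outside its range is refused whole. "claw" is the gripper command: -1 is shut, 1 is fully open, values between are in proportion, set as the call begins (left out, the last holds). The fingers move at their own pace and stop on an object; "squeeze" is the grip in N (left out, the last holds). Time passes only in rows, so rows that do not move let the fingers close, or fill a call up. It gives the time, the measured TCP pose, the force, the opening and the grip force at its end, in the units of the state.
- env.get_obs(): the state, without advancing time (a new reading comes with each control period).
- env.read_camera(name): name is "side" or "top"; returns the picture (420x560x3 uint8, red, green, blue); there is no depth.
- env.camera_params(name): a dict with "fx", "fy", "cx", "cy" (pixels), "k1" (the pictures are not rectified: a ray, as slopes to the right and down, at radius r is drawn at 1 + k1 r^2 times it, then the intrinsics apply), "extrinsics" (4x4, takes a point from world to camera coordinates). Camera axes: x right, y up, looking along -z (the intrinsics and any distortion apply to the point x, -y, -z); pixel columns grow to the right and rows downward; lengths in m; the calibration is good to about 2 mm. A picture is of the moment at which its call begins. camera_params takes no time and is no camera call.
- env.sign_off(): hands the job in; it is judged then, once.
The state is a dict: "time_s": time; "qpos": joint angles; "joint_velocities": joint speeds; "effort": joint torques, N m; "tool_pos": TCP position; "tool_rot": TCP orientation; "force": force on the tool from outside, world axes, zero at the start; "wrist_torque": the same for the moment, N m; "grip_width": finger opening in m; "grasp_force": force on a finger pad.
Only numpy, scipy, OpenCV 4.12 (cv2) and the standard library are available. Lean on these libraries where they do the work, as an engineer would, in place of code of your own. Each camera call takes 0.05 s, during which the arm holds its last target. There are 200 camera calls.

## Working session

There is one attempt and no reset: what is moved stays moved. The work goes in short steps, Python scripts to look and compute and a tool call to move; the robot and the scene stay as the last step left them, time stands still between calls to the robot, and variables do not carry over. Pictures are saved under pics/ and viewed, at most 10 in all, crops included, and the job is handed in when it is done.

Besides the shell and the picture viewer there is one more tool, called after "Request:" by a JSON object that holds its "name" and its "arguments", one argument or row to a line. jog_arm: Moves the arm, as the interface text tells. Its arguments: {"type":"object","properties":{"motion":{"type":"array"},"claw":{"type":"number"},"squeeze":{"type":"number"}},"required":["motion"]}

```bash
ls; mkdir -p pics; python3 - <<'E'
from cell import env
import cv2
for n in("top","side"):
    cv2.imwrite(f"pics/{n}0.png",env.read_camera(n)[:,:,::-1])
    print(n,env.camera_params(n))
print(env.get_obs())
E
```

```text
pics
top {'fx': 467.5916777478066, 'fy': 467.5916777478066, 'cx': 274.1954171510629, 'cy': 211.74451188948188, 'k1': -0.0443534529887257, 'extrinsics': array([[ 0.06686276, -0.9977528 ,  0.00432612, -0.03077642],
       [ 0.9765205 ,  0.06632858,  0.2049591 , -0.52904342],
       [-0.20478546, -0.00947958,  0.97876098, -0.92050189],
       [ 0.        ,  0.        ,  0.        ,  1.        ]])}
side {'fx': 524.2327810530205, 'fy': 524.2327810530205, 'cx': 287.2369239419554, 'cy': 203.53533784552624, 'k1': -0.09886746288691722, 'extrinsics': array([[-0.67911876, -0.73392287,  0.01244713,  0.37628966],
       [ 0.36621048, -0.32407092,  0.87227743, -0.27315092],
       [-0.6361506 ,  0.59693824,  0.48885289, -0.88665533],
       [ 0.        ,  0.        ,  0.        ,  1.        ]])}
{'time_s': 0.1, 'qpos': array([74.491324  , 18.43683033, -4.01492041, 83.16668644,  1.29376484,
       78.54161398, -3.26151325]), 'joint_velocities': array([ 0.04948213, -0.09292071, -0.05817386, -0.10809557,  0.06416933,
        0.04331694, -0.03004915]), 'effort': array([ 2.95893972e-05, -4.92569911e+01, -4.05368116e-01, -3.13399959e+01,
       -6.40697451e-02,  3.94903170e-02,  4.87530349e-05]), 'tool_pos': array([ 0.18241616, -0.62332508,  0.1988587 ]), 'tool_rot': array([-1.79900029e+02,  4.39962536e-03,  1.63159078e+01]), 'force': array([-0.17845261,  0.55482255, -0.3024981 ]), 'wrist_torque': array([-0.00034479, -0.00961743,  0.01976367]), 'grasp_force': 0.0, 'grip_width': 0.08721348365189453}
```

View pics/top0.png

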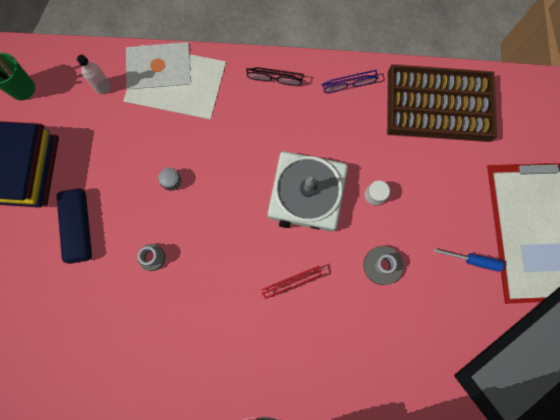

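View pics/side0.png

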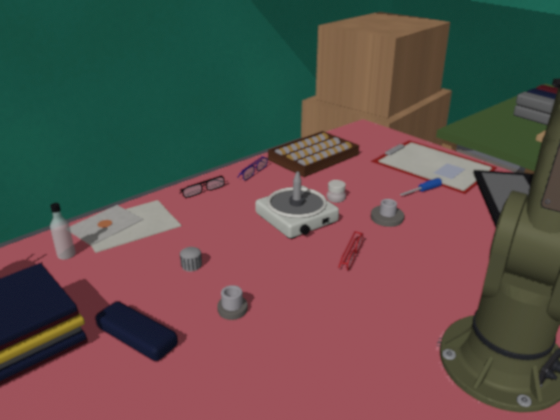

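The top view shows the wide wheel at about (384,265), the small wheel at (151,257), the knob at (169,178), and the edger at (309,189) with its spindle tip near (311,180). The white cup at (377,192) is not part of the job. The side view has the wide wheel at (388,212), the knob at (191,259), the small wheel at (232,300) and the spindle tip at (297,174).

```bash
cat > h.py <<'E'
import numpy as np,cv2
from cell import env
def cam(n):
    p=env.camera_params(n);E=p["extrinsics"]
    K=np.array([[p["fx"],0,p["cx"]],[0,p["fy"],p["cy"]],[0,0,1]]);return K,np.array([p["k1"],0,0,0.]),E
def ray(n,uv):
    K,d,E=cam(n);q=cv2.undistortPoints(np.array([[uv]],float),K,d)[0,0]
    R=E[:3,:3];return -R.T@E[:3,3],R.T@np.array([q[0],-q[1],-1])
def plane(n,uv,z):
    o,r=ray(n,uv);return o+r*(z-o[2])/r[2]
def proj(n,P):
    K,d,E=cam(n);c=np.atleast_2d(P)@E[:3,:3].T+E[:3,3];c=c*[1,-1,-1]
    return cv2.projectPoints(c,np.zeros(3),np.zeros(3),K,d)[0][:,0]
def tri(a,b):
    o1,r1=ray("top",a);o2,r2=ray("side",b)
    s=np.linalg.lstsq(np.c_[r1,-r2],o2-o1,rcond=None)[0]
    return (o1+r1*s[0]+o2+r2*s[1])/2,np.linalg.norm(o1+r1*s[0]-o2-r2*s[1])
E
python3 - <<'E'
from h import *
tiles=[]
C={"top":[(384,265),(169,178),(309,189),(151,257)],"side":[(388,212),(191,259),(297,195),(232,300)]}
for n in C:
    im=cv2.imread(f"pics/{n}0.png");row=[]
    hsv=cv2.cvtColor(im,cv2.COLOR_BGR2HSV)
    m=(hsv[:,:,1]<90).astype(np.uint8)*255
    for i,(u,v) in enumerate(C[n]):
        h=40 if i==2 else 28
        sub=m[v-h:v+h,u-h:u+h]
        cs,_=cv2.findContours(sub,cv2.RETR_CCOMP,cv2.CHAIN_APPROX_NONE)
        out=[]
        for c in cs:
            if len(c)>=12:
                e=cv2.fitEllipse(c);out.append(([round(e[0][0]+u-h,1),round(e[0][1]+v-h,1)],[round(x,1) for x in e[1]]))
        print(n,i,out)
        t=cv2.resize(im[v-h:v+h,u-h:u+h],(200,200),interpolation=cv2.INTER_CUBIC)
        t=cv2.convertScaleAbs(t,alpha=1.3);row.append(t)
    tiles.append(np.hstack(row))
cv2.imwrite("pics/tiles.png",np.vstack(tiles))
print(plane("top",(384,265),0.016),plane("top",(169,178),.04),plane("top",(309,189),.053))
E
```

```text
top 0 [([383.1, 265.0], [38.2, 39.0]), ([384.8, 264.1], [8.3, 12.0])]
top 1 [([169.1, 178.5], [20.3, 23.4])]
top 2 [([307.2, 190.9], [80.4, 81.4])]
top 3 [([150.7, 257.0], [26.1, 27.2]), ([148.9, 256.2], [7.7, 11.4])]
side 0 [([387.1, 213.2], [27.7, 31.5]), ([408.7, 191.6], [3.1, 18.7])]
side 1 [([190.4, 258.4], [22.1, 25.8])]
side 2 [([299.2, 206.1], [55.5, 80.8]), ([261.6, 163.8], [6.2, 12.5]), ([317.2, 157.2], [4.7, 7.6]), ([307.4, 158.7], [5.4, 13.7]), ([298.4, 160.0], [5.2, 16.7])]
side 3 [([231.7, 302.8], [29.0, 35.2])]
[ 0.43831916 -0.23567818  0.016     ] [0.59177114 0.23610574 0.04      ] [ 0.58428025 -0.06516814  0.053     ]
```

View pics/tiles.png

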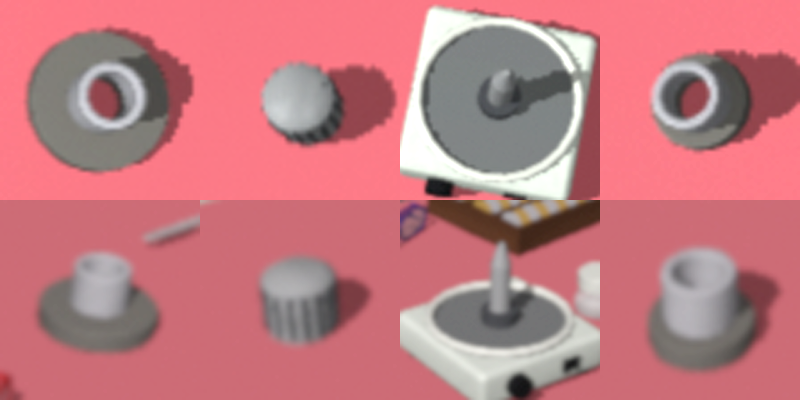

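```bash
python3 - <<'E'
from h import *
np.set_printoptions(precision=4,suppress=True)
print("disc",plane("top",(383.3,265),.012),"hub",plane("top",(387.4,263.9),.046),"hubside",plane("side",(388.8,202.6),.046),tri((387.4,263.9),(388.8,202.6)))
print("knob",plane("top",(168.7,178.6),.038),"side low",plane("side",(190.4,258.4),.02))
print("tip",plane("top",(310.6,178.4),.129),tri((310.6,178.4),(297.4,173)),"tray",plane("top",(309.8,189),.050),"flange",plane("top",(309.5,187.8),.059),"side",plane("side",(297.4,173),.129))
print("small",plane("top",(147.7,255),.046))
E
```

```text
disc [ 0.4387 -0.2351  0.012 ] hub [ 0.4378 -0.2357  0.046 ] hubside [ 0.438  -0.2312  0.046 ] (array([ 0.4392, -0.2354,  0.0439]), np.float64(0.002822807558969185))
knob [0.5909 0.2371 0.038 ] side low [0.5949 0.2433 0.02  ]
tip [ 0.5857 -0.0624  0.129 ] (array([ 0.5872, -0.0621,  0.1259]), np.float64(0.0014784049413496738)) tray [ 0.5852 -0.0671  0.05  ] flange [ 0.5854 -0.0657  0.059 ] side [ 0.5834 -0.0574  0.129 ]
small [0.4227 0.2602 0.046 ]
```

Request:
{"name": "jog_arm", "arguments": {
  "motion": [
    {"x": 0, "y": 0, "z": 0, "ax": 0, "ay": 0, "az": 8.15},
    {"x": 0, "y": 0, "z": 0, "ax": 0, "ay": 0, "az": 8.15},
    {"x": 2.5, "y": -3.7, "z": 0, "ax": 0, "ay": 0, "az": 0},
    {"x": 2.5, "y": -3.7, "z": 0, "ax": 0, "ay": 0, "az": 0},
    {"x": 2.5, "y": -3.7, "z": 0, "ax": 0, "ay": 0, "az": 0}
  ],
  "claw": 1
}}

```text
time_s: 0.6
tool_pos: [0.258, -0.5112, 0.1991]
tool_rot: [-179.9, 0.0, -0.0]
force: [0.4, 0.3, -0.1]
grip_width: 0.0868
grasp_force: 0.0
```

Request:
{"name": "jog_arm", "arguments": {
  "motion": [
    {"x": 2.5, "y": -4.0, "z": 0},
    {"x": 2.5, "y": -4.0, "z": 0},
    {"x": 2.5, "y": -4.0, "z": 1},
    {"x": 2.5, "y": -4.0, "z": 2},
    {"x": 2.5, "y": -4.0, "z": 2}
  ]
}}

```text
$.motion[0]: bad value
```

Request:
{"name": "jog_arm", "arguments": {
  "motion": [
    {"x": 2.5, "y": -4.0, "z": 1},
    {"x": 2.0, "y": -2.0, "z": 1},
    {"x": 1.0, "y": -1.6, "z": 1},
    {"x": 0, "y": 0, "z": 2},
    {"x": 0, "y": 0, "z": 0}
  ]
}}

```text
$.motion[0]: bad value
```

```bash
python3 - <<'E'
from h import *
o=env.get_obs();print(o["tool_pos"],o["tool_rot"])
S=[]
for n,P in(("top",[.438,-.235,.08]),("side",[.438,-.235,.05])):
    im=env.read_camera(n)[:,:,::-1];u,v=proj(n,P)[0].astype(int);print(n,u,v)
    S.append(cv2.convertScaleAbs(cv2.resize(im[v-50:v+50,u-50:u+50],(400,400),interpolation=cv2.INTER_CUBIC),alpha=1.3))
cv2.imwrite("pics/g1.png",np.hstack(S))
E
```

```text
[ 0.25804364 -0.5112384   0.19912762] [-1.79946362e+02  2.22903101e-02 -2.84484475e-02]
top 391 262
side 389 200
```

View pics/g1.png

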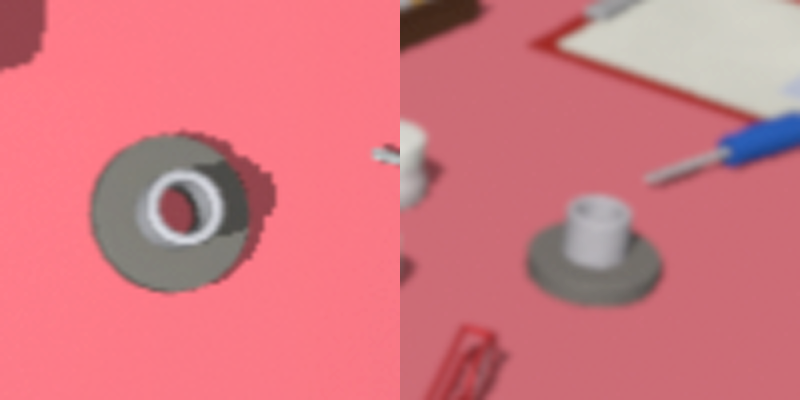

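Both move calls were refused because every row needs all six keys, so the arm has not moved. The crop shows the wheel undisturbed, with its hub ring at about (387.5, 263.7) in the top view, which agrees with the first measurement.

Request:
{"name": "jog_arm", "arguments": {
  "motion": [
    {"x": 2.5, "y": -4.0, "z": 0, "ax": 0, "ay": 0, "az": 0},
    {"x": 2.5, "y": -4.0, "z": 0, "ax": 0, "ay": 0, "az": 0},
    {"x": 2.5, "y": -4.0, "z": 1, "ax": 0, "ay": 0, "az": 0},
    {"x": 2.5, "y": -4.0, "z": 2, "ax": 0, "ay": 0, "az": 0},
    {"x": 2.5, "y": -4.0, "z": 2, "ax": 0, "ay": 0, "az": 0}
  ]
}}

```text
time_s: 1.2
tool_pos: [0.382, -0.3135, 0.1505]
tool_rot: [179.9, -0.0, -0.0]
force: [1.0, -0.1, 0.5]
grip_width: 0.0866
grasp_force: 0.0
```

Request:
{"name": "jog_arm", "arguments": {
  "motion": [
    {"x": 2.5, "y": -4.0, "z": 1, "ax": 0, "ay": 0, "az": 0},
    {"x": 2.0, "y": -2.0, "z": 1, "ax": 0, "ay": 0, "az": 0},
    {"x": 1.0, "y": -1.6, "z": 1, "ax": 0, "ay": 0, "az": 0},
    {"x": 0, "y": 0, "z": 2, "ax": 0, "ay": 0, "az": 0},
    {"x": 0, "y": 0, "z": 0, "ax": 0, "ay": 0, "az": 0}
  ]
}}

```text
time_s: 1.7
tool_pos: [0.4344, -0.2373, 0.0982]
tool_rot: [-179.8, 0.3, 0.1]
force: [-0.2, 0.3, -1.0]
grip_width: 0.0871
grasp_force: 0.0
```

Request:
{"name": "jog_arm", "arguments": {
  "motion": [
    {"x": 0.2, "y": -0.2, "z": 0, "ax": 0, "ay": 0, "az": 0},
    {"x": 0, "y": 0, "z": 2, "ax": 0, "ay": 0, "az": 0},
    {"x": 0, "y": 0, "z": 2, "ax": 0, "ay": 0, "az": 0},
    {"x": 0, "y": 0, "z": 0, "ax": 0, "ay": 0, "az": 0},
    {"x": 0, "y": 0, "z": 0, "ax": 0, "ay": 0, "az": 0}
  ]
}}

```text
time_s: 2.2
tool_pos: [0.4385, -0.2374, 0.0617]
tool_rot: [180.0, -0.0, -0.0]
force: [0.3, 0.6, -0.1]
grip_width: 0.0868
grasp_force: 0.0
```

```bash
python3 - <<'E'
from h import *
o=env.get_obs();print(o["tool_pos"],o["tool_rot"])
S=[]
for n,P in(("top",[.438,-.235,.08]),("side",[.438,-.235,.05])):
    im=env.read_camera(n)[:,:,::-1].copy();u,v=proj(n,P)[0].astype(int)
    S.append(cv2.convertScaleAbs(cv2.resize(im[v-50:v+50,u-50:u+50],(400,400),interpolation=cv2.INTER_CUBIC),alpha=1.3))
    t=proj(n,o["tool_pos"])[0]; cv2.circle(S[-1],tuple(((t-[u-50,v-50])*4).astype(int).tolist()),4,(0,255,0),-1)
cv2.imwrite("pics/g2.png",np.hstack(S))
E
```

```text
[ 0.4385098  -0.23735731  0.06171177] [ 1.79978862e+02 -3.22252586e-02 -3.99673208e-02]
```

View pics/g2.png

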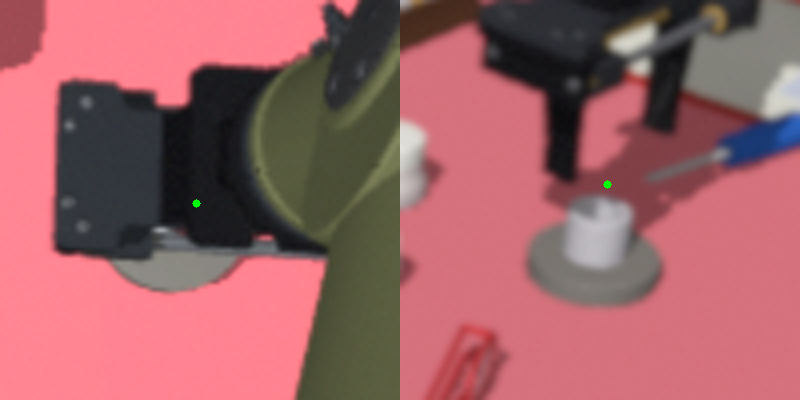

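The top view is mostly blocked by the arm. In the side view the fingers sit above the hub, but their tips, near (562,178) and (660,130) in the crop, look offset from the projected TCP. I'll check that by projection.

```bash
python3 - <<'E'
from h import *
np.set_printoptions(precision=1,suppress=True)
T=env.get_obs()["tool_pos"]
for n,P,ox in(("top",[.438,-.235,.08],0),("side",[.438,-.235,.05],400)):
    u,v=proj(n,P)[0].astype(int)
    f=lambda d:((proj(n,T+np.array(d))[0]-[u-50,v-50])*4+[ox,0])
    for y in(.0435,.0585,-.0435,-.0585):
        print(n,y,f([-.0095,y,0]),f([.0095,y,0]))
    for z in (.07,.12): print("body",z,f([-.0375,.095,z]),f([.0375,.095,z]))
E
```

```text
top 0.0435 [111.2 215. ] [112.2 177.7]
top 0.0585 [ 81.7 213.1] [ 82.9 175.8]
top -0.0435 [281.8 226.1] [282.2 188.8]
top -0.0585 [311.1 228. ] [311.4 190.7]
body 0.07 [ 30.  253.9] [35.7 95.5]
body 0.12 [ 48.2 245.8] [53.8 78.2]
side 0.0435 [574.9 211.7] [550.  200.1]
side 0.0585 [559.2 219.9] [534.2 208.2]
side -0.0435 [661.7 166.4] [637.  155.8]
side -0.0585 [675.9 159. ] [651.3 148.5]
body 0.07 [569.9 150.2] [467.5 105.1]
body 0.12 [578.9  68.8] [474.1  26. ]
```

The fingertips show about 18 mm higher than the TCP only because the fingers are open (linkage fingers extend as they close). In the horizontal plane they agree with the reported pose. I'll descend and grasp.

Request:
{"name": "jog_arm", "arguments": {
  "motion": [
    {"x": 0, "y": -0.2, "z": 1.5, "ax": 0, "ay": 0, "az": 0},
    {"x": 0, "y": 0, "z": 1.5, "ax": 0, "ay": 0, "az": 0},
    {"x": 0, "y": 0, "z": 1.2, "ax": 0, "ay": 0, "az": 0},
    {"x": 0, "y": 0, "z": 0, "ax": 0, "ay": 0, "az": 0},
    {"x": 0, "y": 0, "z": 0, "ax": 0, "ay": 0, "az": 0}
  ]
}}

```text
time_s: 2.8
tool_pos: [0.4386, -0.2349, 0.0193]
tool_rot: [180.0, -0.0, 0.0]
force: [0.5, -0.2, 0.8]
grip_width: 0.0869
grasp_force: 0.0
```

Request:
{"name": "jog_arm", "arguments": {
  "motion": [
    {"x": 0, "y": 0, "z": 0, "ax": 0, "ay": 0, "az": 0},
    {"x": 0, "y": 0, "z": 0, "ax": 0, "ay": 0, "az": 0},
    {"x": 0, "y": 0, "z": 0, "ax": 0, "ay": 0, "az": 0},
    {"x": 0, "y": 0, "z": 0, "ax": 0, "ay": 0, "az": 0},
    {"x": 0, "y": 0, "z": 0, "ax": 0, "ay": 0, "az": 0}
  ],
  "claw": -1,
  "squeeze": 35
}}

```text
time_s: 3.3
tool_pos: [0.4383, -0.2348, 0.0189]
tool_rot: [180.0, -0.0, 0.0]
force: [-0.2, -0.1, -0.6]
grip_width: 0.0552
grasp_force: 0.0
```

Request:
{"name": "jog_arm", "arguments": {
  "motion": [
    {"x": 0, "y": 0, "z": 0, "ax": 0, "ay": 0, "az": 0},
    {"x": 0, "y": 0, "z": 0, "ax": 0, "ay": 0, "az": 0},
    {"x": 0, "y": 0, "z": 0, "ax": 0, "ay": 0, "az": 0},
    {"x": 0, "y": 0, "z": 0, "ax": 0, "ay": 0, "az": 0},
    {"x": 0, "y": 0, "z": 0, "ax": 0, "ay": 0, "az": 0}
  ]
}}

```text
time_s: 3.8
tool_pos: [0.4382, -0.2348, 0.0188]
tool_rot: [180.0, 0.0, 0.0]
force: [0.9, -0.5, 0.2]
grip_width: 0.0371
grasp_force: 35.0
```

Request:
{"name": "jog_arm", "arguments": {
  "motion": [
    {"x": 0, "y": 0, "z": -1, "ax": 0, "ay": 0, "az": 0},
    {"x": 0, "y": 0, "z": -2, "ax": 0, "ay": 0, "az": 0},
    {"x": 0, "y": 0, "z": -2, "ax": 0, "ay": 0, "az": 0},
    {"x": 0, "y": 0, "z": 0, "ax": 0, "ay": 0, "az": 0},
    {"x": 0, "y": 0, "z": 0, "ax": 0, "ay": 0, "az": 0}
  ]
}}

```text
time_s: 4.3
tool_pos: [0.438, -0.2346, 0.0686]
tool_rot: [180.0, 0.0, 0.0]
force: [0.7, -0.4, -3.9]
grip_width: 0.0376
grasp_force: 35.0
```

```bash
python3 - <<'E'
from h import *
o=env.get_obs();print(o["tool_pos"],o["tool_rot"],o["grip_width"])
S=[]
for n in("top","side"):
    im=env.read_camera(n)[:,:,::-1].copy();u,v=proj(n,o["tool_pos"])[0].astype(int)
    S.append(cv2.convertScaleAbs(cv2.resize(im[v-40:v+40,u-40:u+40],(400,400),interpolation=cv2.INTER_CUBIC),alpha=1.3))
    B=o["tool_pos"]-[0,0,.019]
    for r,z in((.042,0),(.042,.016),(.02,.046)):
      for a in np.arange(0,6.28,.4):
        t=proj(n,B+[r*np.cos(a),r*np.sin(a),z])[0]; cv2.circle(S[-1],tuple(((t-[u-40,v-40])*5).astype(int).tolist()),1,(0,255,0),-1)
cv2.imwrite("pics/g3.png",np.hstack(S))
E
```

```text
[ 0.43799988 -0.23458644  0.06861928] [1.79990232e+02 1.14639897e-02 1.56547576e-02] 0.037583399085032096
```

View pics/g3.png

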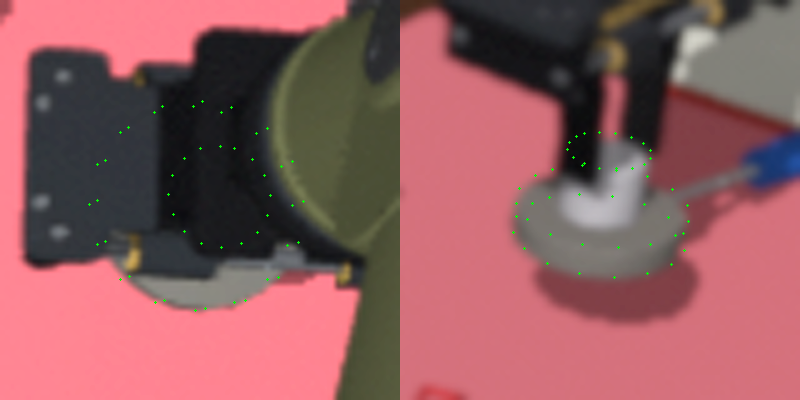

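The wheel is held level and on centre: the outline predicted from the TCP fits both views to about 1 mm. I'll lift it and carry it to the spindle.

Request:
{"name": "jog_arm", "arguments": {
  "motion": [
    {"x": 0, "y": 0, "z": -3, "ax": 0, "ay": 0, "az": 0},
    {"x": 0, "y": 0, "z": -3, "ax": 0, "ay": 0, "az": 0},
    {"x": 0, "y": 0, "z": -3, "ax": 0, "ay": 0, "az": 0},
    {"x": 1.5, "y": -1.8, "z": -2.6, "ax": 0, "ay": 0, "az": 0},
    {"x": 2.5, "y": -3, "z": 0, "ax": 0, "ay": 0, "az": 0}
  ]
}}

```text
time_s: 4.9
tool_pos: [0.479, -0.19, 0.1876]
tool_rot: [179.8, -0.2, -0.4]
force: [0.9, -1.8, -3.5]
grip_width: 0.0379
grasp_force: 35.0
```

Request:
{"name": "jog_arm", "arguments": {
  "motion": [
    {"x": 2.5, "y": -3, "z": 0, "ax": 0, "ay": 0, "az": 0},
    {"x": 2.5, "y": -3, "z": 0, "ax": 0, "ay": 0, "az": 0},
    {"x": 2.5, "y": -3, "z": 0, "ax": 0, "ay": 0, "az": 0},
    {"x": 2, "y": -2, "z": 0, "ax": 0, "ay": 0, "az": 0},
    {"x": 1.2, "y": -1.2, "z": 0, "ax": 0, "ay": 0, "az": 0}
  ]
}}

```text
time_s: 5.4
tool_pos: [0.5858, -0.0613, 0.1831]
tool_rot: [-179.9, 0.1, 0.2]
force: [0.6, 0.5, -5.2]
grip_width: 0.0376
grasp_force: 35.0
```

Request:
{"name": "jog_arm", "arguments": {
  "motion": [
    {"x": 0, "y": 0, "z": 0, "ax": 0, "ay": 0, "az": 0},
    {"x": 0, "y": 0, "z": 0, "ax": 0, "ay": 0, "az": 0},
    {"x": 0, "y": 0, "z": 0, "ax": 0, "ay": 0, "az": 0},
    {"x": 0, "y": 0, "z": 0, "ax": 0, "ay": 0, "az": 0},
    {"x": 0, "y": 0, "z": 0, "ax": 0, "ay": 0, "az": 0}
  ]
}}

```text
time_s: 5.9
tool_pos: [0.5848, -0.0657, 0.1849]
tool_rot: [180.0, 0.0, -0.1]
force: [-0.3, -0.1, -3.6]
grip_width: 0.0376
grasp_force: 35.0
```

```bash
python3 - <<'E'
from h import *
o=env.get_obs();print(o["tool_pos"])
n="side"
im=env.read_camera(n)[:,:,::-1].copy();u,v=260+40,175
S=cv2.convertScaleAbs(cv2.resize(im[v-50:v+50,u-50:u+50],(600,600),interpolation=cv2.INTER_CUBIC),alpha=1.3)
B=o["tool_pos"]-[0,0,.019]
def dots(P,r,c):
  for a in np.arange(0,6.28,.3):
    t=proj(n,P+np.array([r*np.cos(a),r*np.sin(a),0]))[0]; cv2.circle(S,tuple(((t-[u-50,v-50])*6).astype(int).tolist()),1,c,-1)
dots(B,.042,(0,255,0));dots(B+[0,0,.016],.042,(0,255,0))
X=np.array([.5855,-.064,0])
for z,r in((.059,.018),(.059,.01),(.107,.01),(.129,.003),(.053,.073)):dots(X+[0,0,z],r,(255,255,0))
cv2.imwrite("pics/g4.png",S)
E
```

```text
[ 0.58478585 -0.06568426  0.18485929]
```

View pics/g4.png

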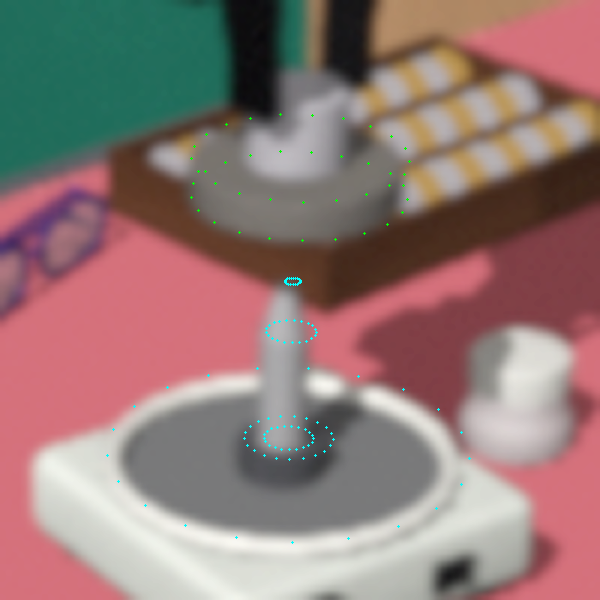

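The held wheel at (296,240) matches its prediction. The spindle shows about 6 px left of and 9 px below the cyan model, so I place its axis at about (0.584, -0.0615).

Request:
{"name": "jog_arm", "arguments": {
  "motion": [
    {"x": -0.1, "y": -0.4, "z": 0, "ax": 0, "ay": 0, "az": 0},
    {"x": 0, "y": 0, "z": 1.0, "ax": 0, "ay": 0, "az": 0},
    {"x": 0, "y": 0, "z": 1.5, "ax": 0, "ay": 0, "az": 0},
    {"x": 0, "y": 0, "z": 1.5, "ax": 0, "ay": 0, "az": 0},
    {"x": 0, "y": 0, "z": 0, "ax": 0, "ay": 0, "az": 0}
  ]
}}

```text
time_s: 6.45
tool_pos: [0.5816, -0.0607, 0.1409]
tool_rot: [-179.9, 0.4, 0.0]
force: [-1.5, -0.1, -4.5]
grip_width: 0.0377
grasp_force: 35.0
```

Request:
{"name": "jog_arm", "arguments": {
  "motion": [
    {"x": 0, "y": 0, "z": 0.7, "ax": 0, "ay": 0, "az": 0},
    {"x": 0, "y": 0, "z": 0.7, "ax": 0, "ay": 0, "az": 0},
    {"x": 0, "y": 0, "z": 0.5, "ax": 0, "ay": 0, "az": 0},
    {"x": 0, "y": 0, "z": 0, "ax": 0, "ay": 0, "az": 0},
    {"x": 0, "y": 0, "z": 0, "ax": 0, "ay": 0, "az": 0}
  ]
}}

```text
time_s: 6.95
tool_pos: [0.5843, -0.0607, 0.1259]
tool_rot: [180.0, -0.0, 0.0]
force: [-0.4, -0.3, -4.2]
grip_width: 0.0377
grasp_force: 35.0
```

Request:
{"name": "jog_arm", "arguments": {
  "motion": [
    {"x": 0, "y": 0, "z": 0.4, "ax": 0, "ay": 0, "az": 0},
    {"x": 0, "y": 0, "z": 0.4, "ax": 0, "ay": 0, "az": 0},
    {"x": 0, "y": 0, "z": 0.4, "ax": 0, "ay": 0, "az": 0},
    {"x": 0, "y": 0, "z": 0, "ax": 0, "ay": 0, "az": 0},
    {"x": 0, "y": 0, "z": 0, "ax": 0, "ay": 0, "az": 0}
  ]
}}

```text
time_s: 7.45
tool_pos: [0.5841, -0.0607, 0.1136]
tool_rot: [-180.0, 0.0, 0.0]
force: [0.6, 0.8, -5.0]
grip_width: 0.0382
grasp_force: 35.0
```

Request:
{"name": "jog_arm", "arguments": {
  "motion": [
    {"x": 0, "y": 0, "z": 0.6, "ax": 0, "ay": 0, "az": 0},
    {"x": 0, "y": 0, "z": 0.6, "ax": 0, "ay": 0, "az": 0},
    {"x": 0, "y": 0, "z": 0.6, "ax": 0, "ay": 0, "az": 0},
    {"x": 0, "y": 0, "z": 0, "ax": 0, "ay": 0, "az": 0},
    {"x": 0, "y": 0, "z": 0, "ax": 0, "ay": 0, "az": 0}
  ]
}}

```text
time_s: 7.95
tool_pos: [0.584, -0.0606, 0.0955]
tool_rot: [-180.0, 0.0, 0.0]
force: [-0.1, 0.6, -3.9]
grip_width: 0.0379
grasp_force: 35.0
```

Request:
{"name": "jog_arm", "arguments": {
  "motion": [
    {"x": 0, "y": 0, "z": 0.5, "ax": 0, "ay": 0, "az": 0},
    {"x": 0, "y": 0, "z": 0.5, "ax": 0, "ay": 0, "az": 0},
    {"x": 0, "y": 0, "z": 0.5, "ax": 0, "ay": 0, "az": 0},
    {"x": 0, "y": 0, "z": 0, "ax": 0, "ay": 0, "az": 0},
    {"x": 0, "y": 0, "z": 0, "ax": 0, "ay": 0, "az": 0}
  ]
}}

```text
time_s: 8.45
tool_pos: [0.584, -0.0606, 0.0805]
tool_rot: [-180.0, 0.0, 0.0]
force: [0.6, -0.4, -4.0]
grip_width: 0.0374
grasp_force: 35.0
```

Request:
{"name": "jog_arm", "arguments": {
  "motion": [
    {"x": 0, "y": 0, "z": 0.1, "ax": 0, "ay": 0, "az": 0},
    {"x": 0, "y": 0, "z": 0.1, "ax": 0, "ay": 0, "az": 0},
    {"x": 0, "y": 0, "z": 0, "ax": 0, "ay": 0, "az": 0},
    {"x": 0, "y": 0, "z": 0, "ax": 0, "ay": 0, "az": 0},
    {"x": 0, "y": 0, "z": 0, "ax": 0, "ay": 0, "az": 0}
  ]
}}

```text
time_s: 8.95
tool_pos: [0.5843, -0.0607, 0.0789]
tool_rot: [180.0, -0.0, 0.0]
force: [-1.0, -0.8, -3.8]
grip_width: 0.0378
grasp_force: 35.0
```

Request:
{"name": "jog_arm", "arguments": {
  "motion": [
    {"x": 0, "y": 0, "z": 0.1, "ax": 0, "ay": 0, "az": 0},
    {"x": 0, "y": 0, "z": 0, "ax": 0, "ay": 0, "az": 0},
    {"x": 0, "y": 0, "z": 0, "ax": 0, "ay": 0, "az": 0},
    {"x": 0, "y": 0, "z": 0, "ax": 0, "ay": 0, "az": 0},
    {"x": 0, "y": 0, "z": 0, "ax": 0, "ay": 0, "az": 0}
  ]
}}

```text
time_s: 9.45
tool_pos: [0.5844, -0.0607, 0.0779]
tool_rot: [180.0, -0.0, 0.0]
force: [0.4, 0.2, -3.3]
grip_width: 0.0377
grasp_force: 35.0
```

Request:
{"name": "jog_arm", "arguments": {
  "motion": [
    {"x": 0, "y": 0, "z": 0, "ax": 0, "ay": 0, "az": 0},
    {"x": 0, "y": 0, "z": 0, "ax": 0, "ay": 0, "az": 0},
    {"x": 0, "y": 0, "z": 0, "ax": 0, "ay": 0, "az": 0},
    {"x": 0, "y": 0, "z": 0, "ax": 0, "ay": 0, "az": 0},
    {"x": 0, "y": 0, "z": 0, "ax": 0, "ay": 0, "az": 0}
  ],
  "claw": 1
}}

```text
time_s: 9.95
tool_pos: [0.5844, -0.0607, 0.0781]
tool_rot: [180.0, -0.0, 0.0]
force: [0.5, -0.0, 0.8]
grip_width: 0.0698
grasp_force: 0.0
```

Request:
{"name": "jog_arm", "arguments": {
  "motion": [
    {"x": 0, "y": 0, "z": 0, "ax": 0, "ay": 0, "az": 0},
    {"x": 0, "y": 0, "z": 0, "ax": 0, "ay": 0, "az": 0},
    {"x": 0, "y": 0, "z": 0, "ax": 0, "ay": 0, "az": 0},
    {"x": 0, "y": 0, "z": 0, "ax": 0, "ay": 0, "az": 0},
    {"x": 0, "y": 0, "z": 0, "ax": 0, "ay": 0, "az": 0}
  ]
}}

```text
time_s: 10.45
tool_pos: [0.5842, -0.0607, 0.0778]
tool_rot: [180.0, 0.0, 0.0]
force: [0.0, -0.3, 0.3]
grip_width: 0.0871
grasp_force: 0.0
```

Request:
{"name": "jog_arm", "arguments": {
  "motion": [
    {"x": 0, "y": 0, "z": -2, "ax": 0, "ay": 0, "az": 0},
    {"x": 0, "y": 0, "z": -3, "ax": 0, "ay": 0, "az": 0},
    {"x": 0, "y": 0, "z": -4, "ax": 0, "ay": 0, "az": 0},
    {"x": 0, "y": 0, "z": -3, "ax": 0, "ay": 0, "az": 0},
    {"x": 0.1, "y": -2, "z": 0, "ax": 0, "ay": 0, "az": 0}
  ]
}}

```text
time_s: 10.95
tool_pos: [0.5882, -0.0441, 0.2029]
tool_rot: [179.8, -0.5, -0.3]
force: [1.4, 0.6, 0.3]
grip_width: 0.0875
grasp_force: 0.0
```

Request:
{"name": "jog_arm", "arguments": {
  "motion": [
    {"x": 0.1, "y": -4, "z": 0, "ax": 0, "ay": 0, "az": 0},
    {"x": 0.1, "y": -4, "z": 0, "ax": 0, "ay": 0, "az": 0},
    {"x": 0.1, "y": -4, "z": 0, "ax": 0, "ay": 0, "az": 0},
    {"x": 0.1, "y": -4, "z": 0, "ax": 0, "ay": 0, "az": 0},
    {"x": 0.1, "y": -4, "z": 0, "ax": 0, "ay": 0, "az": 0}
  ]
}}

```text
time_s: 11.45
tool_pos: [0.5901, 0.1608, 0.1979]
tool_rot: [180.0, -0.0, -0.0]
force: [0.3, -0.3, 0.1]
grip_width: 0.0867
grasp_force: 0.0
```

Request:
{"name": "jog_arm", "arguments": {
  "motion": [
    {"x": 0.1, "y": -4, "z": 1, "ax": 0, "ay": 0, "az": 0},
    {"x": 0, "y": -3, "z": 3, "ax": 0, "ay": 0, "az": 0},
    {"x": 0, "y": -0.8, "z": 3, "ax": 0, "ay": 0, "az": 0},
    {"x": 0, "y": 0, "z": 3, "ax": 0, "ay": 0, "az": 0},
    {"x": 0, "y": 0, "z": 0, "ax": 0, "ay": 0, "az": 0}
  ]
}}

```text
time_s: 11.95
tool_pos: [0.5878, 0.2362, 0.0931]
tool_rot: [179.8, 0.5, 0.1]
force: [0.1, -0.8, -0.9]
grip_width: 0.0869
grasp_force: 0.0
```

Request:
{"name": "jog_arm", "arguments": {
  "motion": [
    {"x": 0, "y": 0, "z": 1, "ax": 0, "ay": 0, "az": 0},
    {"x": 0, "y": 0, "z": 0, "ax": 0, "ay": 0, "az": 0},
    {"x": 0, "y": 0, "z": 0, "ax": 0, "ay": 0, "az": 0},
    {"x": 0, "y": 0, "z": 0, "ax": 0, "ay": 0, "az": 0},
    {"x": 0, "y": 0, "z": 0, "ax": 0, "ay": 0, "az": 0}
  ]
}}

```text
time_s: 12.45
tool_pos: [0.5918, 0.2374, 0.0889]
tool_rot: [-180.0, -0.1, -0.0]
force: [-0.3, -0.3, 0.1]
grip_width: 0.0873
grasp_force: 0.0
```

```bash
python3 - <<'E'
from h import *
o=env.get_obs();print(o["tool_pos"])
T=[]
for n,(u,v),K in(("side",(297,185),0),("side",(195,240),1)):
    im=env.read_camera(n)[:,:,::-1].copy()
    S=cv2.convertScaleAbs(cv2.resize(im[v-40:v+40,u-40:u+40],(400,400),interpolation=cv2.INTER_CUBIC),alpha=1.3)
    def dots(P,r,c=(255,255,0)):
      for a in np.arange(0,6.28,.3):
        t=proj(n,np.array(P)+np.array([r*np.cos(a),r*np.sin(a),0]))[0]; cv2.circle(S,tuple(((t-[u-40,v-40])*5).astype(int).tolist()),1,c,-1)
    if K:
        x,y=o["tool_pos"][:2];dots([x,y,0],.022);dots([x,y,.037],.022)
    else:
        x,y=.5842,-.0607;dots([x,y,.059],.042);dots([x,y,.075],.042);dots([x,y,.105],.02);dots([x,y,.129],.003)
    T.append(S)
cv2.imwrite("pics/g5.png",np.hstack(T))
E
```

```text
[0.59179977 0.23740641 0.08885181]
```

View pics/g5.png

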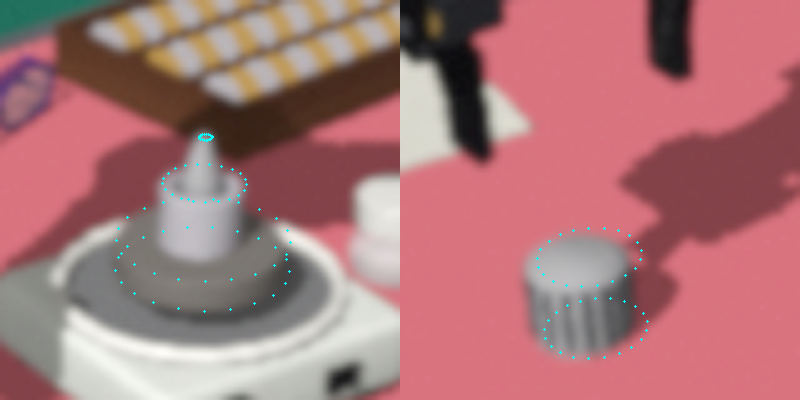

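The wheel is seated: it matches the model drawn at (0.5842, -0.0607), and the spindle tip at (203,138) agrees too. The knob shows about 11 px left of the model in the crop, so its y is 2–4 mm larger than my estimate. I'll shift for that, and closing the fingers will centre the rest.

Request:
{"name": "jog_arm", "arguments": {
  "motion": [
    {"x": 0, "y": -0.2, "z": 2, "ax": 0, "ay": 0, "az": 0},
    {"x": 0, "y": 0, "z": 2.5, "ax": 0, "ay": 0, "az": 0},
    {"x": 0, "y": 0, "z": 2, "ax": 0, "ay": 0, "az": 0},
    {"x": 0, "y": 0, "z": 1.4, "ax": 0, "ay": 0, "az": 0},
    {"x": 0, "y": 0, "z": 0, "ax": 0, "ay": 0, "az": 0}
  ]
}}

```text
time_s: 13.05
tool_pos: [0.5896, 0.2386, 0.0067]
tool_rot: [179.9, 0.2, 0.0]
force: [0.2, 0.6, -0.2]
grip_width: 0.0871
grasp_force: 0.0
```

Request:
{"name": "jog_arm", "arguments": {
  "motion": [
    {"x": 0, "y": 0, "z": 0, "ax": 0, "ay": 0, "az": 0},
    {"x": 0, "y": 0, "z": 0, "ax": 0, "ay": 0, "az": 0},
    {"x": 0, "y": 0, "z": 0, "ax": 0, "ay": 0, "az": 0},
    {"x": 0, "y": 0, "z": 0, "ax": 0, "ay": 0, "az": 0},
    {"x": 0, "y": 0, "z": 0, "ax": 0, "ay": 0, "az": 0}
  ],
  "claw": -1,
  "squeeze": 25
}}

```text
time_s: 13.55
tool_pos: [0.5914, 0.2395, 0.0093]
tool_rot: [-180.0, -0.0, 0.0]
force: [0.2, 0.2, -0.3]
grip_width: 0.0545
grasp_force: 0.0
```

Request:
{"name": "jog_arm", "arguments": {
  "motion": [
    {"x": 0, "y": 0, "z": 0, "ax": 0, "ay": 0, "az": 0},
    {"x": 0, "y": 0, "z": 0, "ax": 0, "ay": 0, "az": 0},
    {"x": 0, "y": 0, "z": 0, "ax": 0, "ay": 0, "az": 0},
    {"x": 0, "y": 0, "z": 0, "ax": 0, "ay": 0, "az": 0},
    {"x": 0, "y": 0, "z": 0, "ax": 0, "ay": 0, "az": 0}
  ]
}}

```text
time_s: 14.05
tool_pos: [0.5912, 0.2394, 0.0089]
tool_rot: [180.0, -0.0, 0.0]
force: [-0.9, -0.0, 1.6]
grip_width: 0.0418
grasp_force: 25.0
```

Request:
{"name": "jog_arm", "arguments": {
  "motion": [
    {"x": 0, "y": 0, "z": -2, "ax": 0, "ay": 0, "az": 0},
    {"x": 0, "y": 0, "z": -4, "ax": 0, "ay": 0, "az": 0},
    {"x": 0, "y": 0, "z": -4, "ax": 0, "ay": 0, "az": 0},
    {"x": 0, "y": 0, "z": -4, "ax": 0, "ay": 0, "az": 0},
    {"x": 0, "y": 2, "z": -3, "ax": 0, "ay": 0, "az": 0}
  ]
}}

```text
time_s: 14.55
tool_pos: [0.5904, 0.2233, 0.1813]
tool_rot: [-179.8, -0.1, 0.3]
force: [0.1, 0.1, -0.6]
grip_width: 0.0421
grasp_force: 25.0
```

Request:
{"name": "jog_arm", "arguments": {
  "motion": [
    {"x": -0.1, "y": 4, "z": 0, "ax": 0, "ay": 0, "az": 0},
    {"x": -0.1, "y": 4, "z": 0, "ax": 0, "ay": 0, "az": 0},
    {"x": -0.1, "y": 4, "z": 0, "ax": 0, "ay": 0, "az": 0},
    {"x": -0.1, "y": 4, "z": 0, "ax": 0, "ay": 0, "az": 0},
    {"x": -0.1, "y": 4, "z": 0, "ax": 0, "ay": 0, "az": 0}
  ]
}}

```text
time_s: 15.05
tool_pos: [0.5855, 0.0176, 0.1783]
tool_rot: [180.0, 0.0, 0.0]
force: [0.6, 0.3, -2.0]
grip_width: 0.0422
grasp_force: 25.0
```

Request:
{"name": "jog_arm", "arguments": {
  "motion": [
    {"x": -0.1, "y": 4, "z": 0, "ax": 0, "ay": 0, "az": 0},
    {"x": -0.1, "y": 3, "z": 0, "ax": 0, "ay": 0, "az": 0},
    {"x": 0, "y": 1, "z": 0, "ax": 0, "ay": 0, "az": 0},
    {"x": 0, "y": 0, "z": 0, "ax": 0, "ay": 0, "az": 0},
    {"x": 0, "y": 0, "z": 0, "ax": 0, "ay": 0, "az": 0}
  ]
}}

```text
time_s: 15.55
tool_pos: [0.5841, -0.0584, 0.1786]
tool_rot: [-179.9, 0.0, 0.1]
force: [0.7, 0.8, -1.6]
grip_width: 0.042
grasp_force: 25.0
```

```bash
python3 - <<'E'
from h import *
o=env.get_obs();print(o["tool_pos"],o["grip_width"])
n="side";u,v=297,165
im=env.read_camera(n)[:,:,::-1].copy()
S=cv2.convertScaleAbs(cv2.resize(im[v-50:v+50,u-50:u+50],(600,600),interpolation=cv2.INTER_CUBIC),alpha=1.3)
def dots(P,r,c=(255,255,0)):
  for a in np.arange(0,6.28,.3):
    t=proj(n,np.array(P)+np.array([r*np.cos(a),r*np.sin(a),0]))[0]; cv2.circle(S,tuple(((t-[u-50,v-50])*6).astype(int).tolist()),1,c,-1)
x,y,z=o["tool_pos"]-[0,0,.009];dots([x,y,z],.022);dots([x,y,z+.037],.022)
x,y=.5842,-.0607;dots([x,y,.105],.02);dots([x,y,.129],.003)
cv2.imwrite("pics/g6.png",S)
E
```

```text
[ 0.58414866 -0.05843175  0.17859717] 0.04198446674841126
```

View pics/g6.png

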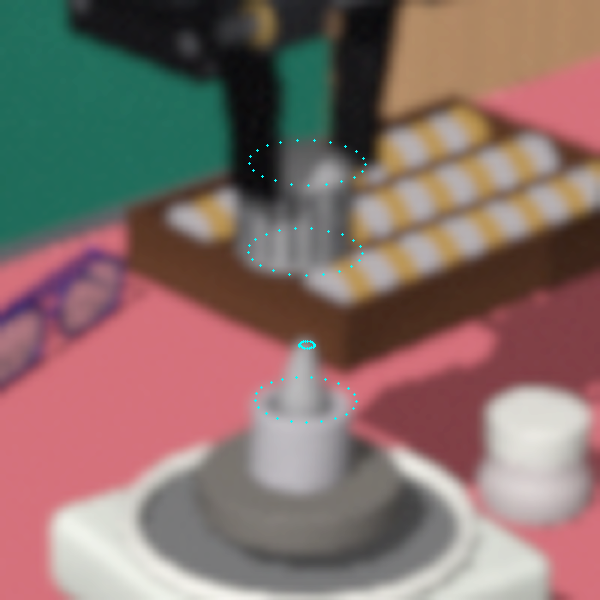

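The knob at (295,270) sits about 3 mm off the spindle axis at (301,345) in the side view. I'll correct by x -2.5 mm and y -2 mm, then descend watching the forces.

Request:
{"name": "jog_arm", "arguments": {
  "motion": [
    {"x": -0.25, "y": 0.2, "z": 0, "ax": 0, "ay": 0, "az": 0},
    {"x": 0, "y": 0, "z": 1.5, "ax": 0, "ay": 0, "az": 0},
    {"x": 0, "y": 0, "z": 1.5, "ax": 0, "ay": 0, "az": 0},
    {"x": 0, "y": 0, "z": 0.7, "ax": 0, "ay": 0, "az": 0},
    {"x": 0, "y": 0, "z": 0, "ax": 0, "ay": 0, "az": 0}
  ]
}}

```text
time_s: 16.1
tool_pos: [0.5802, -0.0624, 0.1394]
tool_rot: [-180.0, 0.2, 0.0]
force: [0.3, -0.1, -1.0]
grip_width: 0.0421
grasp_force: 25.0
```

Request:
{"name": "jog_arm", "arguments": {
  "motion": [
    {"x": 0, "y": 0, "z": 0.5, "ax": 0, "ay": 0, "az": 0},
    {"x": 0, "y": 0, "z": 0.5, "ax": 0, "ay": 0, "az": 0},
    {"x": 0, "y": 0, "z": 0.4, "ax": 0, "ay": 0, "az": 0},
    {"x": 0, "y": 0, "z": 0, "ax": 0, "ay": 0, "az": 0},
    {"x": 0, "y": 0, "z": 0, "ax": 0, "ay": 0, "az": 0}
  ]
}}

```text
time_s: 16.6
tool_pos: [0.5818, -0.0627, 0.1279]
tool_rot: [180.0, -0.0, 0.0]
force: [-0.3, 0.4, -1.4]
grip_width: 0.0421
grasp_force: 25.0
```

Request:
{"name": "jog_arm", "arguments": {
  "motion": [
    {"x": 0, "y": 0, "z": 0.5, "ax": 0, "ay": 0, "az": 0},
    {"x": 0, "y": 0, "z": 0.4, "ax": 0, "ay": 0, "az": 0},
    {"x": 0, "y": 0, "z": 0.2, "ax": 0, "ay": 0, "az": 0},
    {"x": 0, "y": 0, "z": 0, "ax": 0, "ay": 0, "az": 0},
    {"x": 0, "y": 0, "z": 0, "ax": 0, "ay": 0, "az": 0}
  ]
}}

```text
time_s: 17.1
tool_pos: [0.5817, -0.0626, 0.1167]
tool_rot: [180.0, 0.0, 0.0]
force: [-0.1, -0.5, -0.4]
grip_width: 0.0423
grasp_force: 25.0
```

Request:
{"name": "jog_arm", "arguments": {
  "motion": [
    {"x": 0, "y": 0, "z": 0.1, "ax": 0, "ay": 0, "az": 0},
    {"x": 0, "y": 0, "z": 0.1, "ax": 0, "ay": 0, "az": 0},
    {"x": 0, "y": 0, "z": 0, "ax": 0, "ay": 0, "az": 0},
    {"x": 0, "y": 0, "z": 0, "ax": 0, "ay": 0, "az": 0},
    {"x": 0, "y": 0, "z": 0, "ax": 0, "ay": 0, "az": 0}
  ]
}}

```text
time_s: 17.6
tool_pos: [0.5817, -0.0627, 0.1148]
tool_rot: [180.0, -0.0, 0.0]
force: [-0.1, -0.1, -0.3]
grip_width: 0.042
grasp_force: 25.0
```

Request:
{"name": "jog_arm", "arguments": {
  "motion": [
    {"x": 0, "y": 0, "z": 0.1, "ax": 0, "ay": 0, "az": 0},
    {"x": 0, "y": 0, "z": 0, "ax": 0, "ay": 0, "az": 0},
    {"x": 0, "y": 0, "z": 0, "ax": 0, "ay": 0, "az": 0},
    {"x": 0, "y": 0, "z": 0, "ax": 0, "ay": 0, "az": 0},
    {"x": 0, "y": 0, "z": 0, "ax": 0, "ay": 0, "az": 0}
  ]
}}

```text
time_s: 18.1
tool_pos: [0.5818, -0.0627, 0.1139]
tool_rot: [180.0, -0.0, 0.0]
force: [-0.4, -0.1, 0.5]
grip_width: 0.0421
grasp_force: 25.0
```

Request:
{"name": "jog_arm", "arguments": {
  "motion": [
    {"x": 0, "y": 0, "z": 0, "ax": 0, "ay": 0, "az": 0},
    {"x": 0, "y": 0, "z": 0, "ax": 0, "ay": 0, "az": 0},
    {"x": 0, "y": 0, "z": 0, "ax": 0, "ay": 0, "az": 0},
    {"x": 0, "y": 0, "z": 0, "ax": 0, "ay": 0, "az": 0},
    {"x": 0, "y": 0, "z": 0, "ax": 0, "ay": 0, "az": 0}
  ],
  "claw": 1
}}

```text
time_s: 18.6
tool_pos: [0.5817, -0.0627, 0.1138]
tool_rot: [180.0, 0.0, 0.0]
force: [0.3, -0.6, 0.5]
grip_width: 0.0743
grasp_force: 0.0
```

Request:
{"name": "jog_arm", "arguments": {
  "motion": [
    {"x": 0, "y": 0, "z": 0, "ax": 0, "ay": 0, "az": 0},
    {"x": 0, "y": 0, "z": 0, "ax": 0, "ay": 0, "az": 0},
    {"x": 0, "y": 0, "z": 0, "ax": 0, "ay": 0, "az": 0},
    {"x": 0, "y": 0, "z": -1, "ax": 0, "ay": 0, "az": 0},
    {"x": 0, "y": 0, "z": -2, "ax": 0, "ay": 0, "az": 0}
  ]
}}

```text
time_s: 19.1
tool_pos: [0.5805, -0.0626, 0.1431]
tool_rot: [-180.0, 0.2, 0.0]
force: [0.9, -0.0, -0.9]
grip_width: 0.0872
grasp_force: 0.0
```

Request:
{"name": "jog_arm", "arguments": {
  "motion": [
    {"x": 0, "y": 0, "z": -3, "ax": 0, "ay": 0, "az": 0},
    {"x": 0, "y": 0, "z": -4, "ax": 0, "ay": 0, "az": 0},
    {"x": 0, "y": 0, "z": -2, "ax": 0, "ay": 0, "az": 0},
    {"x": 0, "y": 0, "z": 0, "ax": 0, "ay": 0, "az": 0},
    {"x": 0, "y": 0, "z": 0, "ax": 0, "ay": 0, "az": 0}
  ]
}}

```text
time_s: 19.6
tool_pos: [0.5818, -0.0626, 0.2344]
tool_rot: [180.0, -0.1, 0.0]
force: [-0.2, -0.1, -0.1]
grip_width: 0.0875
grasp_force: 0.0
```

```bash
python3 - <<'E'
from h import *
o=env.get_obs();print(o["tool_pos"],o["grip_width"])
n="side";u,v=297,175
im=env.read_camera(n)[:,:,::-1].copy()
S=cv2.convertScaleAbs(cv2.resize(im[v-50:v+50,u-50:u+50],(600,600),interpolation=cv2.INTER_CUBIC),alpha=1.3)
def dots(P,r,c=(255,255,0)):
  for a in np.arange(0,6.28,.3):
    t=proj(n,np.array(P)+np.array([r*np.cos(a),r*np.sin(a),0]))[0]; cv2.circle(S,tuple(((t-[u-50,v-50])*6).astype(int).tolist()),1,c,-1)
x,y=.5842,-.0607;dots([x,y,.105],.022);dots([x,y,.142],.022);dots([x,y,.059],.042)
cv2.imwrite("pics/g7.png",S)
E
```

```text
[ 0.58183662 -0.06264414  0.23437082] 0.08753517760746002
```

View pics/g7.png

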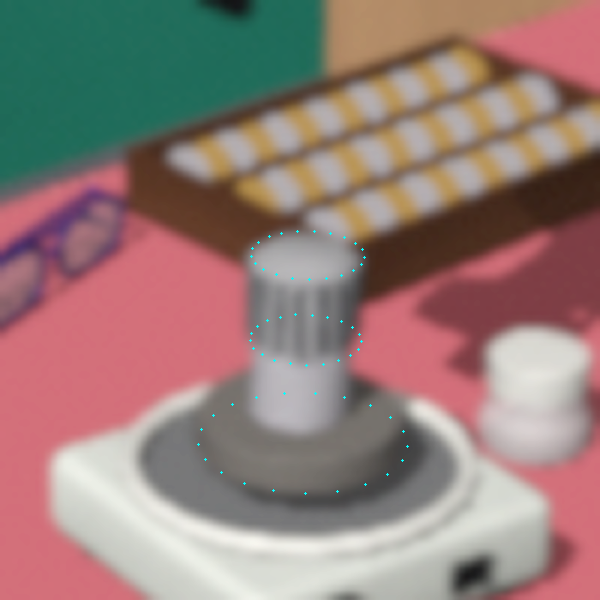

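The knob sits flat on the hub, spanning about (248–362, 232–365) in the crop and matching the model. The wheel is seated below it, and the gripper is well clear.

```bash
python3 -c "
from cell import env
print(env.sign_off())"
```

```text
the job is handed in; nothing more can be done
None
```

I seated the wider wheel hub up on the flange, set the clamp knob flat on its hub, never went near the smaller wheel, and handed the job in at about 20 s; the hand-in returned no verdict, but the last side picture shows both parts in place.

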